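# Run in two tube-clamp screws by feel

## Robot

A 7-joint arm with a two-finger parallel gripper is mounted at the origin on the work surface. World frame = base frame: x ahead of the robot, y to its left, z up, the work surface at z = 0. Lengths are in m, angles in rad, forces in N, time in s.
With the tool pointing down it reaches from about 0.4 to 0.9 m from the base axis. Payload 5.5 kg.
Tool frame: the origin (TCP) lies midway between the tips of the shut fingers; the grasp point (between the pads) lies 19 mm behind it; z points along the fingers, y is the direction in which the jaws open and shut (so a half turn about z gives the same grasp; the last joint's range is limited). The gripper opens to 92 mm and grips with 3 to 60 N. Pads are 19 mm wide; open, the fingers measure 130 mm over their backs; the gripper's body (75 mm by 190 mm) begins 47 mm behind the grasp point.
Start: joints at [-0.994, 0.501, -0.427, 1.55, 0.221, 1.138, -0.21], TCP at [0.201, 0.618, 0.227] pointing down, gripper open.
Joint ranges: [-2.88, 2.88], [-0.31, 2.03], [-1.54, 1.56], [0.2, 2.42], [-1.41, 4.55], [0.19, 2.02], [-2.57, 2.57]. Speed limits (rad/s): [2.57, 2.57, 3.14, 3.14, 3.14, 3.14, 3.14].

## Interface

Orientations are given as a unit quaternion [w, x, y, z].
In Python, from rig import * gives the robot as it stands. Calls block until the motion is done:
- move_ptp(position, orientation): joint-space move of the TCP to a pose.
- line_to(position, attitude=None, max_speed=0.15): straight line of the TCP; attitude=None keeps the orientation; max_speed is the mean speed in m/s.
- move_j(angles): joint-space move.
- move_gripper(opening): opening from 0.0 (shut) to 1.0 (fully open); the grip force is fixed at half the most; returns when the fingers have stopped.
- pause(seconds).
- ik(position, orientation): joint angles nearest the present ones, or None.
- state(): the state.
- grab_frame(name): name is "side" or "top"; returns a dict with "img" (384x512x3 uint8, red, green, blue), "intrinsics" (3x3 intrinsics, pixels), "cam_to_world" (4x4, takes a point from camera to world coordinates). Camera axes: x right, y down, z forward; pixel columns grow to the right and rows downward; lengths in m; the calibration is good to about 2 mm. A picture is of the moment at which its call begins. There is no depth.
A pose or a line that the arm cannot do raises MotionError and nothing moves.
- hand_in(): hands the job in, once; it reports no verdict.
The state is a dict: "t": time; "joints": joint angles; "qd": joint speeds; "joint_efforts": joint torques, N m; "ee_pos": TCP position; "tcp_rot": TCP orientation; "wrist_force": force on the tool from outside, world axes, zero at the start; "moment": the same for the moment, N m; "gripper_width": opening from 0.0 (shut) to 1.0 (fully open).
Only numpy, scipy, OpenCV 4.12 (cv2) and the standard library are available. Lean on these libraries where they do the work, as an engineer would, in place of code of your own. Each camera call takes 0.05 s, during which the arm holds its last target.

## Task

Turn in the wing screws of both tube clamps gently, by feel. A screw that runs freely goes fully home; one that starts to bind early, well short of home, has crossed threads: do not force it, but stop at the first resistance, back it fully out and leave it there. Let go of both in the end, and leave the other things on the table alone.

Things in the scene. Friction and masses are not known exactly. Their poses are not given: they have to be found in the camera images.
- clamp_left: left (+y) tube clamp, fixed: foot 130 x 70 x 12 mm, on it a closed housing 70 x 70 mm, flat top at 50 mm; a tube under a strap on its +x side (46 mm high). Origin on the table on the screw's axis (housing centre), z up. Its thread may be crossed (one, both or neither of the two may be), which can only be felt: over 0.35 N m above the even drag forces it
- screw_left_grip (a point): centre of the left (+y) screw's wing, on the screw's axis, 72 mm above the table at all times: an orange upright wing 52 mm long (its x), 14 mm thick (its y), 30 mm tall (57 to 87 mm above the table), white mark on the +x end of its top, over a collar 38 mm in diameter (51 to 57 mm). Turns with the screw; z up. Pinch the wing across its thickness
- screw_left (a joint): turn of the left (+y) screw, rad: 0 = backed fully out (stop), grows as it is turned in, clockwise from above, 1.6 = fully home (hard stop). Starts at 0.2 to 0.4, stays where left. Healthy: even drag of 0.05 N m all the way to 1.6. Crossed: as free at first, but binds at 0.55 to 0.95, from where the drag climbs by 1.5 N m per rad and springs back a little when let go
- clamp_right: right (-y) tube clamp, fixed: foot 130 x 70 x 12 mm, on it a closed housing 70 x 70 mm, flat top at 50 mm; a tube under a strap on its +x side (46 mm high). Origin on the table on the screw's axis (housing centre), z up. Its thread may be crossed (one, both or neither of the two may be), which can only be felt: over 0.35 N m above the even drag forces it
- screw_right_grip (a point): centre of the right (-y) screw's wing, on the screw's axis, 72 mm above the table at all times: an orange upright wing 52 mm long (its x), 14 mm thick (its y), 30 mm tall (57 to 87 mm above the table), white mark on the +x end of its top, over a collar 38 mm in diameter (51 to 57 mm). Turns with the screw; z up. Pinch the wing across its thickness
- screw_right (a joint): turn of the right (-y) screw, rad: 0 = backed fully out (stop), grows as it is turned in, clockwise from above, 1.6 = fully home (hard stop). Starts at 0.2 to 0.4, stays where left. Healthy: even drag of 0.05 N m all the way to 1.6. Crossed: as free at first, but binds at 0.55 to 0.95, from where the drag climbs by 1.5 N m per rad and springs back a little when let go
- parallel_bar: aluminium bar 22 x 160 x 22 mm lying on the table; origin under its centre, long side along its y
- flask: pink drinking flask, 64 mm in diameter, 190 mm tall, upright; origin under its centre
- phone: black phone 75 x 155 x 9 mm lying flat; origin under its centre
- tube_tray: blue tray 110 x 170 x 30 mm with frosted tubes in it; origin under its centre
- driver: screwdriver 190 mm long lying on the table
- spare_knob: spare orange wing knob like those of the clamps, 52 x 14 mm wing, 36 mm tall, standing on the table, not part of the job; origin under its centre
- vial: white capped vial, 26 mm in diameter, 57 mm tall, upright; origin under its centre
Not all that is in view belongs to the job. Leave any blue or orange look-alike of the clamp_left alone.

How it is judged:
At the end, for the whole second after the job is handed in: Each healthy screw is fully home (above 1.48 rad), each crossed one backed fully out (below 0.1 rad), both at rest (under 0.05 rad/s). The fault inside a crossed clamp weighs on it with over 0.3 N (a healthy one: under 0.3 N), which tells the judge which is which (((contact force between clamp_left and anything else above 0.3 N and value of joint screw_left below 0.1 rad) or (contact force between clamp_left and anything else below 0.3 N and value of joint screw_left above 1.48 rad)) and velocity of joint screw_left between -0.05 and 0.05 rad/s and ((contact force between clamp_right and anything else above 0.3 N and value of joint screw_right below 0.1 rad) or (contact force between clamp_right and anything else below 0.3 N and value of joint screw_right above 1.48 rad)) and velocity of joint screw_right between -0.05 and 0.05 rad/s); the robot touches nothing.
It fails at once if the crossed thread of the left clamp is forced (about 0.4 N m over the even drag), or its clamp is pressed or struck: over 24 N on the clamp (contact force between clamp_left and anything else above 24 N).
It fails at once if the crossed thread of the right clamp is forced (about 0.4 N m over the even drag), or its clamp is pressed or struck: over 24 N on the clamp (contact force between clamp_right and anything else above 24 N).
It fails at once if one of the loose things on the table is moved by more than 15 mm (distance of any of parallel_bar, flask, phone, tube_tray, driver, spare_knob, vial from where it was at the start of the episode above 0.015 m).
It also fails if it takes over 72 s, if anything falls off the work surface, if the arm or the gripper's body presses on something with over 40 N, if the wrist force passes 120 N, or if a joint passes its speed limit or range.

## Working session

There is one attempt and no reset: what is moved stays moved. The work goes in short steps, each a Python script; the robot and the scene stay as the last script left them, time stands still between calls to the robot, and variables do not carry over. Pictures are saved under pics/ and viewed, and the job is handed in when it is done.

```bash
ls; mkdir -p pics; python3 - <<'E'
from rig import *
import cv2, numpy as np
np.set_printoptions(precision=4,suppress=True)
for n in ("side","top"):
    f=grab_frame(n); cv2.imwrite(f"pics/{n}0.png",cv2.resize(f["img"][:,:,::-1],(768,576),interpolation=cv2.INTER_CUBIC))
    cv2.imwrite(f"pics/raw_{n}0.png",f["img"][:,:,::-1]); np.savez(f"cal_{n}.npz",K=f["intrinsics"],T=f["cam_to_world"])
    print(n,f["intrinsics"],f["cam_to_world"])
print(state())
E
```

```text
pics
side [[449.9162   0.     253.5954]
 [  0.     449.9162 193.855 ]
 [  0.       0.       1.    ]] [[-0.9967 -0.0575  0.0575  0.4939]
 [-0.0813  0.6956 -0.7138  0.8868]
 [ 0.0011 -0.7161 -0.698   0.9404]
 [ 0.      0.      0.      1.    ]]
top [[351.7201   0.     261.127 ]
 [  0.     351.7201 192.9588]
 [  0.       0.       1.    ]] [[-0.0157 -0.9944  0.1049  0.4481]
 [-0.9998  0.0165  0.0067 -0.0006]
 [-0.0084 -0.1048 -0.9945  1.2713]
 [ 0.      0.      0.      1.    ]]
{'t': 0.1, 'joints': array([-0.9938,  0.5018, -0.4268,  1.5513,  0.2208,  1.1383, -0.2103]), 'qd': array([ 0.0013, -0.0011, -0.0016, -0.004 ,  0.0001,  0.0006,  0.0005]), 'joint_efforts': array([ -0.0098, -56.7877,  -5.8379, -27.991 ,  -0.069 ,   0.0241,
         0.    ]), 'ee_pos': array([0.2005, 0.6176, 0.2258]), 'tcp_rot': array([-0.0002,  0.1562,  0.9877, -0.0009]), 'wrist_force': array([-0.285 ,  0.1101, -0.328 ]), 'moment': array([ 0.0297,  0.0039, -0.0315]), 'gripper_width': 1.0024234155085723}
```

View pics/top0.png

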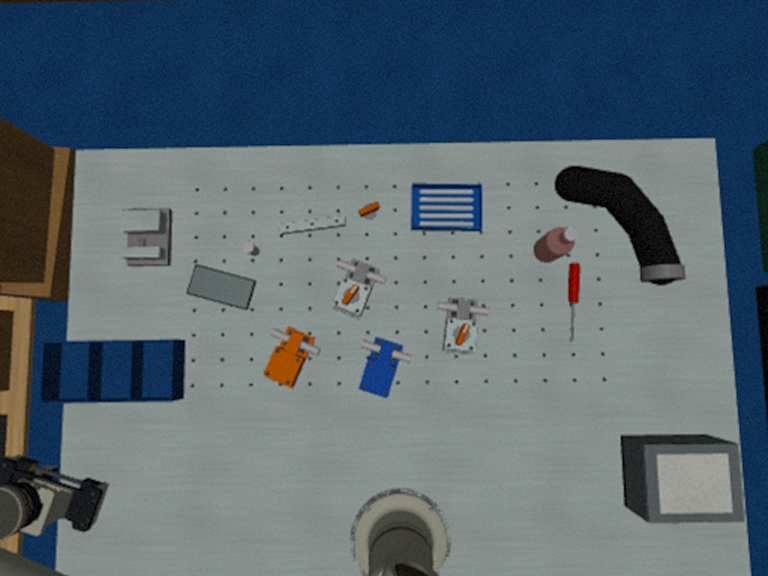

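View pics/side0.png

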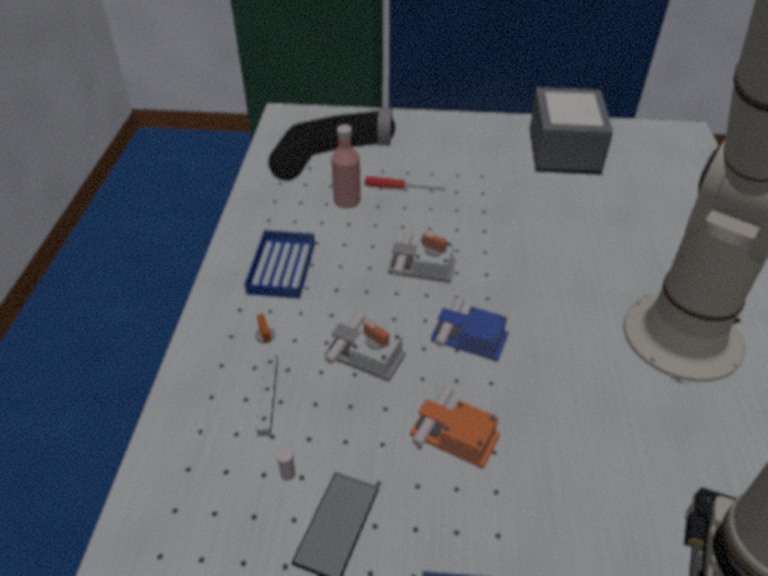

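The left clamp's wing is at about (350,293) in the enlarged top view and the right one's at (463,335). In the side view they're at about (376,333) and (434,241). The orange and blue clamps nearer the base are look-alikes, and the spare knob is at (369,209). Next I'll measure the wings.

```bash
cat > vis.py <<'E'
import numpy as np, cv2
from scipy import ndimage
def ray(cal,uv):
    K,T=cal["K"],cal["T"]; d=T[:3,:3]@np.linalg.solve(K,np.array([uv[0],uv[1],1.0])); return T[:3,3],d
def onplane(cal,uv,z):
    o,d=ray(cal,uv); return o+d*(z-o[2])/d[2]
def proj(cal,p):
    T=cal["T"]; c=T[:3,:3].T@(np.asarray(p)-T[:3,3]); u=cal["K"]@c; return u[:2]/u[2]
def tri(c1,u1,c2,u2):
    o1,d1=ray(c1,u1);o2,d2=ray(c2,u2); d1/=np.linalg.norm(d1);d2/=np.linalg.norm(d2)
    s=np.linalg.lstsq(np.c_[d1,-d2],o2-o1,rcond=None)[0]; a=o1+s[0]*d1;b=o2+s[1]*d2
    return (a+b)/2,np.linalg.norm(a-b)
def orange(img):
    h=cv2.cvtColor(img,cv2.COLOR_BGR2HSV)
    return cv2.inRange(h,(3,130,80),(20,255,255))
E
python3 - <<'E'
from vis import *
np.set_printoptions(precision=4,suppress=True)
C={n:np.load(f"cal_{n}.npz") for n in("top","side")}
for n in C:
    im=cv2.imread(f"pics/raw_{n}0.png"); m=orange(im)
    k,l,s,c=cv2.connectedComponentsWithStats(m)
    for i in range(1,k):
        if s[i,4]>15:
            ys,xs=np.nonzero(l==i); r=cv2.minAreaRect(np.c_[xs,ys].astype(np.float32))
            print(n,c[i],s[i],r,onplane(C[n],c[i],.075))
im=cv2.imread("pics/raw_top0.png"); 
a=cv2.resize(im[165:245,215:345],(780,480),interpolation=cv2.INTER_CUBIC); cv2.imwrite("pics/topz.png",a)
im=cv2.imread("pics/raw_side0.png"); 
a=cv2.resize(im[150:260,210:320],(600,600),interpolation=cv2.INTER_CUBIC); cv2.imwrite("pics/sidez.png",a)
E
```

```text
top [ 31.1282 154.1456] [  0  99  47  99 975] ((22.71236801147461, 146.96035766601562), (33.783599853515625, 101.1116943359375), 7.853313446044922) [0.7234 0.8056 0.075 ]
top [245.4444 138.6296] [239 135  14   9  54] ((245.31898498535156, 138.57757568359375), (3.9391934871673584, 13.524564743041992), 66.80140686035156) [0.7652 0.059  0.075 ]
top [232.3696 197.0652] [228 191  11  12  46] ((233.0, 196.00001525878906), (4.0, 14.0), 36.869895935058594) [0.5618 0.106  0.075 ]
top [307.5    223.3269] [304 216   9  14  52] ((307.9000549316406, 222.70004272460938), (4.0249223709106445, 13.86362075805664), 26.56505012512207) [ 0.4683 -0.1479  0.075 ]
top [191.3297 238.8524] [176 218  34  41 637] ((192.08627319335938, 237.3638153076172), (21.43015480041504, 36.7960319519043), 24.22774314880371) [0.4223 0.2457 0.075 ]
side [290.4138 159.7931] [283 158  14   5  29] ((289.5810852050781, 159.5135040283203), (13.480716705322266, 3.1235806941986084), 9.462321281433105) [ 0.4674 -0.1526  0.075 ]
side [175.3281 217.8906] [172 210   8  18  64] ((175.58824157714844, 218.35296630859375), (17.46256446838379, 4.365641117095947), 75.96376037597656) [0.7616 0.1083 0.075 ]
side [252.6    221.1429] [248 218  10   7  35] ((252.7307586669922, 221.15383911132812), (10.261953353881836, 3.3282015323638916), 33.6900634765625) [0.5595 0.1031 0.075 ]
side [308.6165 286.2026] [ 280  267   52   44 1155] ((304.51031494140625, 284.7268371582031), (53.50874328613281, 32.79568099975586), 23.962491989135742) [0.4159 0.2917 0.075 ]
```

View pics/topz.png

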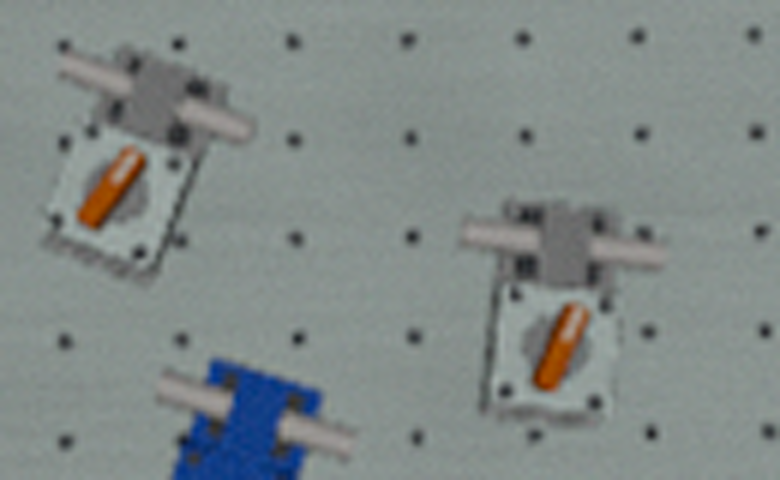

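View pics/sidez.png

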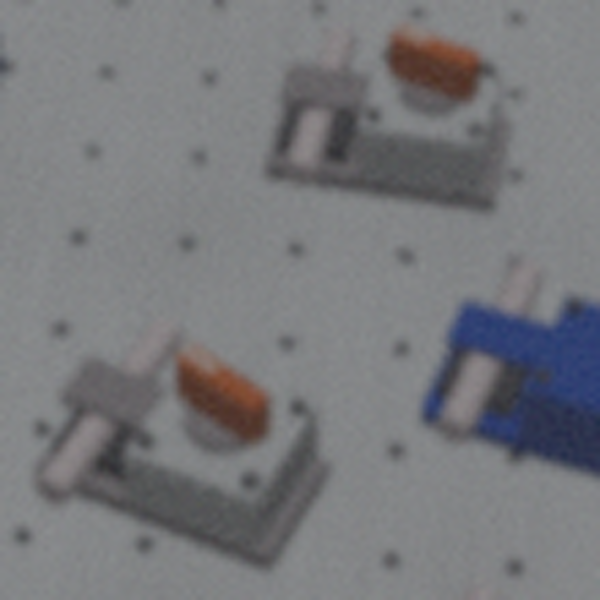

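```bash
cat > meas.py <<'E'
from vis import *
np.set_printoptions(precision=4,suppress=True)
def wing(im,uv,name,S=8,r=16,thr=12,save=None):
    u0,v0=int(uv[0])-r,int(uv[1])-r
    a=cv2.resize(im[v0:v0+2*r,u0:u0+2*r],None,fx=S,fy=S,interpolation=cv2.INTER_CUBIC)
    lab=cv2.cvtColor(a,cv2.COLOR_BGR2LAB).astype(int)
    m=((lab[:,:,2]-128>thr)&(lab[:,:,1]-128>thr*0.4)).astype(np.uint8)
    k,l,s,c=cv2.connectedComponentsWithStats(m)
    cy=S*r; i=1+np.argmin([np.hypot(*(c[j]-cy)) if s[j,4]>500 else 1e9 for j in range(1,k)])
    m=(l==i).astype(np.uint8); m=cv2.morphologyEx(m,cv2.MORPH_CLOSE,np.ones((9,9)))
    ct=max(cv2.findContours(m,0,2)[0],key=cv2.contourArea)
    rect=cv2.minAreaRect(ct); box=cv2.boxPoints(rect)
    o=a.copy(); cv2.drawContours(o,[ct],-1,(0,255,0),1); cv2.polylines(o,[box.astype(int)],True,(255,0,0),1)
    if save: cv2.imwrite(save,cv2.resize(o,(500,500)))
    f=lambda p:(np.asarray(p)+.5)/S-.5+[u0,v0]
    M=cv2.moments(m,True); cen=f([M["m10"]/M["m00"],M["m01"]/M["m00"]])
    return f(rect[0]),f(box),cen
if __name__=="__main__":
    C={n:np.load(f"cal_{n}.npz") for n in("top","side")}
    I={n:cv2.imread(f"pics/raw_{n}0.png") for n in C}
    for nm,ut,us in (("left",(232,196),(252,221)),("right",(307,222),(290,160))):
        for thr in (8,12,20):
            t=wing(I["top"],ut,nm,thr=thr,save=f"pics/w_{nm}_t{thr}.png"); s=wing(I["side"],us,nm,thr=thr,save=f"pics/w_{nm}_s{thr}.png")
            b=np.array([onplane(C["top"],p,.085)[:2] for p in t[1]])
            e=[b[1]-b[0],b[2]-b[1]]; e.sort(key=np.linalg.norm)
            x=e[1]*np.sign(e[1][0])
            print(nm,thr,"top rect",onplane(C["top"],t[0],.083),"cen",onplane(C["top"],t[2],.083),"size",np.linalg.norm(e,axis=1),"yaw",np.degrees(np.arctan2(x[1],x[0])))
            print("   tri cen",tri(C["top"],t[2],C["side"],s[2]),"rect",tri(C["top"],t[0],C["side"],s[0]))
    rows=[np.hstack([cv2.imread(f"pics/w_{n}_{v}12.png") for v in "ts"]) for n in("left","right")]
    cv2.imwrite("pics/wings.png",cv2.resize(np.vstack(rows),(600,600)))
E
python3 meas.py
```

```text
left 8 top rect [0.5651 0.1027 0.083 ] cen [0.5652 0.1028 0.083 ] size [0.0175 0.0528] yaw -36.248322395312584
   tri cen (array([0.5654, 0.1037, 0.0722]), np.float64(0.0017505057238669825)) rect (array([0.5659, 0.1035, 0.0737]), np.float64(0.0001981762771509568))
left 12 top rect [0.5652 0.1028 0.083 ] cen [0.5651 0.1029 0.083 ] size [0.0166 0.052 ] yaw -36.93525220241146
   tri cen (array([0.5647, 0.1034, 0.0769]), np.float64(0.002003625443841865)) rect (array([0.5661, 0.1033, 0.0768]), np.float64(0.0007201745084202554))
left 20 top rect [0.5652 0.103  0.083 ] cen [0.5628 0.1043 0.083 ] size [0.0151 0.0505] yaw -38.355056218337715
   tri cen (array([0.5612, 0.1048, 0.078 ]), np.float64(0.004259552756251984)) rect (array([0.5624, 0.1036, 0.0767]), np.float64(0.006772076120221043))
right 8 top rect [ 0.471  -0.1484  0.083 ] cen [ 0.4711 -0.1487  0.083 ] size [0.0174 0.0525] yaw -25.751441687018907
   tri cen (array([ 0.4708, -0.15  ,  0.0722]), np.float64(0.0008619194805152485)) rect (array([ 0.4717, -0.1497,  0.0726]), np.float64(0.0008031272724944861))
right 12 top rect [ 0.4709 -0.1484  0.083 ] cen [ 0.471  -0.1487  0.083 ] size [0.0164 0.0518] yaw -25.383863199979672
   tri cen (array([ 0.4699, -0.1491,  0.079 ]), np.float64(0.002366214865023955)) rect (array([ 0.4706, -0.1488,  0.08  ]), np.float64(0.0006486212627428344))
right 20 top rect [ 0.4705 -0.1482  0.083 ] cen [ 0.4686 -0.1473  0.083 ] size [0.0151 0.0499] yaw -25.211524616846237
   tri cen (array([ 0.4658, -0.1474,  0.081 ]), np.float64(0.005654731243505036)) rect (array([ 0.4667, -0.1484,  0.0799]), np.float64(0.0077444576145736825))
```

View pics/wings.png

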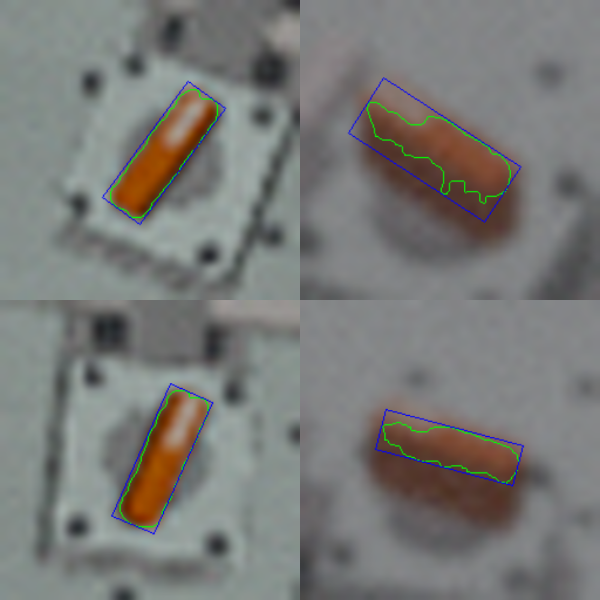

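Top view: left wing at (0.565, 0.103), yaw about −37°. Right wing at (0.471, −0.1485), yaw about −25.4°. The measured sizes (52 × 16 mm) and triangulated height (~75 mm) agree with the given ones, so I'll plan from these.

```bash
cat > h.py <<'E'
from rig import *
import numpy as np
from scipy.spatial.transform import Rotation as R
np.set_printoptions(precision=4,suppress=True)
def quat(psi):
    q=(R.from_euler("z",psi)*R.from_euler("x",np.pi)).as_quat(); return np.array([q[3],q[0],q[1],q[2]])
def psi_now(s=None):
    q=(s or state())["tcp_rot"]; r=R.from_quat([q[1],q[2],q[3],q[0]]).as_matrix(); return np.arctan2(r[1,0],r[0,0])
def ydir(s): 
    q=s["tcp_rot"]; return R.from_quat([q[1],q[2],q[3],q[0]]).as_matrix()[:,1]
P=dict(left=(0.5652,0.1029,np.radians(-37)),right=(0.4710,-0.1486,np.radians(-25.4)))
E
python3 - <<'E'
from h import *
print(psi_now(),state()["t"])
for n,(x,y,p) in P.items():
    for k in (-1,0,1):
        for z in (.2,.061):
            for d in (0.4,0,-1.4):
                q=ik([x,y,z],quat(p+d+k*np.pi)); print(n,k,z,d,q)
E
```

```text
2.8278574088482875 0.1
left -1 0.2 0.4 [-0.0935  0.3673 -0.1665  1.7793  0.0708  1.0007  1.0376]
left -1 0.2 0 [-0.1428  0.3642 -0.1049  1.7811  0.0444  0.9986  0.6601]
left -1 0.2 -1.4 [-0.3042  0.3614  0.0966  1.7869 -0.0406  0.9952 -0.6667]
left -1 0.061 0.4 [-0.0738  0.5561 -0.1958  1.8678  0.1542  0.7322  0.9692]
left -1 0.061 0 [-0.1263  0.5513 -0.1284  1.8697  0.1011  0.7268  0.6134]
left -1 0.061 -1.4 [-0.3028  0.5488  0.0971  1.8762 -0.0767  0.7202 -0.6371]
left 0 0.2 0.4 [-0.4668  0.3706  0.3011  1.7927 -0.1282  0.9973 -1.9318]
left 0 0.2 0 [-1.037   0.6132  1.1339  1.8097 -0.6157  1.1262 -1.9062]
left 0 0.2 -1.4 [ 0.1072  0.3928 -0.4212  1.7722  0.1852  1.0156  2.2829]
left 0 0.061 0.4 [-0.4603  0.5648  0.3004  1.8818 -0.2398  0.7299 -1.8407]
left 0 0.061 0 [-1.0058  0.9007  1.127   1.8986 -0.9753  1.0256 -1.6517]
left 0 0.061 -1.4 [ 0.1286  0.5944 -0.4596  1.8606  0.3647  0.7703  2.1386]
left 1 0.2 0.4 [-0.0935  0.3673 -0.1665  1.7793  0.0708  1.0007  1.0376]
left 1 0.2 0 [-0.1428  0.3642 -0.1049  1.7811  0.0444  0.9986  0.6601]
left 1 0.2 -1.4 [-0.3042  0.3614  0.0966  1
[... 904 characters left out ...]
 -0.6458  1.1041 -2.5346]
right 0 0.061 0.4 [-0.3157  0.537   0.7001  2.0883 -0.5374  0.6996 -0.8754]
right 0 0.061 0 [-0.3019  0.5311  0.6819  2.088  -0.5218  0.6949 -1.2894]
right 0 0.061 -1.4 [-0.6901  1.0083  1.3512  2.0971 -1.1509  1.1294 -2.1663]
right 1 0.2 0.4 [ 0.018   0.2254  0.2666  1.9819 -0.0728  0.9433  1.8484]
right 1 0.2 0 [-0.0192  0.2272  0.3095  1.983  -0.0848  0.9435  1.4602]
right 1 0.2 -1.4 [-0.1019  0.2327  0.4054  1.9856 -0.1125  0.9445  0.0872]
right 1 0.061 0.4 [ 0.2057  0.4389  0.0544  2.0717 -0.0391  0.6319  1.814 ]
right 1 0.061 0 [ 0.12    0.4422  0.157   2.0747 -0.1134  0.6326  1.4812]
right 1 0.061 -1.4 [-0.1237  0.4753  0.4541  2.0826 -0.3365  0.6534  0.2842]
```

```bash
python3 - <<'E'
from h import *
x,y,p=P["left"]
move_ptp([x,y,0.2],quat(p-np.pi)); s=state(); print(s["t"],s["ee_pos"],s["joints"],s["wrist_force"],s["moment"])
line_to([x,y,0.10],max_speed=0.12)
move_gripper(0.35)
s=state(); print(s["t"],s["ee_pos"],s["gripper_width"],s["wrist_force"],s["moment"])
import cv2
for n in ("side","top"):
    f=grab_frame(n); im=f["img"][:,:,::-1]
    a=im[150:280,190:320] if n=="side" else im[140:240,190:320]
    cv2.imwrite(f"pics/{n}1.png",cv2.resize(a,(600,600*a.shape[0]//a.shape[1]),interpolation=cv2.INTER_CUBIC))
E
```

```text
2.3583 [0.565  0.1047 0.2   ] [-0.1443  0.3643 -0.1064  1.7808  0.0441  0.9986  0.66  ] [0.6869 0.2849 0.1916] [-0.055   0.0231  0.0308]
4.4083 [0.5652 0.1029 0.1   ] 0.3503304179642636 [0.3256 0.5539 0.3561] [-0.0315 -0.0056  0.0266]
```

View pics/side1.png

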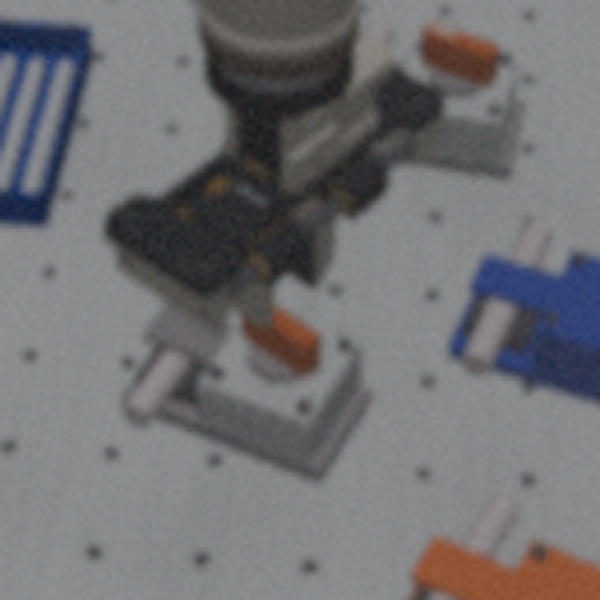

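View pics/top1.png

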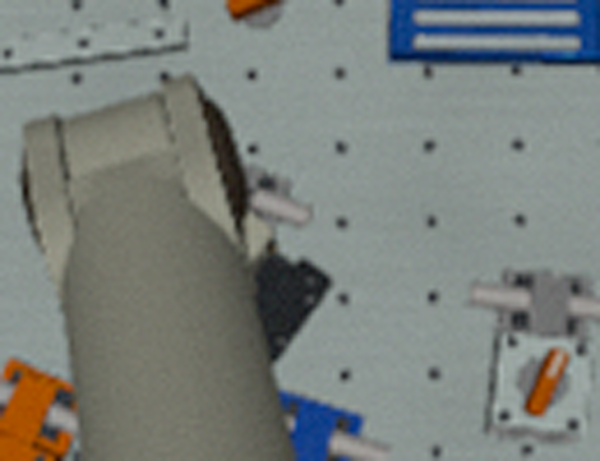

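The side view shows the fingers straddling the left wing around (285,330), with the wing between them. Next I'll descend and close in steps, watching the wrist force.

```bash
cat >> h.py <<'E'
def avg(n=4,dt=0.03):
    F=[];M=[]
    for _ in range(n):
        s=state(); F.append(s["wrist_force"]);M.append(s["moment"]); pause(dt)
    return np.mean(F,0),np.mean(M,0),s
E
python3 - <<'E'
from h import *
x,y,p=P["left"]
line_to([x,y,0.061],max_speed=0.06); pause(.2)
F0,M0,s=avg(6); print(s["t"],s["ee_pos"],F0,M0,np.degrees(psi_now(s)))
for w in (.24,.21,.19,.175):
    move_gripper(w); F,M,s=avg(3)
    print(w,s["t"],s["gripper_width"],"F",F-F0,"along y",(F-F0)@ydir(s),"M",M-M0)
    if abs((F-F0)@ydir(s))>2: break
np.savez("bias_left.npz",F0=F0,M0=M0)
E
```

```text
5.675 [0.5654 0.1029 0.0613] [0.267  0.1216 0.1988] [-0.0595 -0.0016  0.0118] 143.00168457311364
0.24 6.2083 0.23971363657636 F [-0.704  -0.374   0.0854] along y -0.7223538755236834 M [ 0.0288 -0.0043  0.0174]
0.21 6.6083 0.2102403499778692 F [-0.6562 -0.1952 -0.2329] along y -0.5507886751454139 M [-0.0069  0.0132 -0.0216]
0.19 6.975 0.1902031595304377 F [-0.3155 -0.6771 -0.1964] along y -0.7306757538180676 M [ 0.0055  0.0296 -0.0263]
0.175 7.325 0.1725960972422385 F [ 0.5614  1.4803 -1.0839] along y 1.5195597977984052 M [ 0.2117 -0.181   0.0156]
```

```bash
python3 - <<'E'
from h import *
b=np.load("bias_left.npz");F0,M0=b["F0"],b["M0"]
s=state(); yd=ydir(s); print(yd)
t=np.array([P["left"][0],P["left"][1],0.061])+0.0008*yd
line_to(t,max_speed=0.02)
for w in (.175,.16,.0):
    move_gripper(w); F,M,s=avg(4)
    print(w,s["t"],s["gripper_width"],"F",F-F0,"along y",(F-F0)@yd,"M",M-M0,s["ee_pos"],s["joints"][6])
E
```

```text
[0.6016 0.7988 0.0006]
0.175 7.925 0.17722870286189668 F [-0.1466  0.0086 -0.3908] along y -0.08154173759781178 M [ 0.0268  0.0363 -0.03  ] [0.5656 0.1034 0.061 ] 0.6362781019201699
0.16 8.3083 0.16254181253326924 F [ 0.4894  0.4861 -0.2075] along y 0.6826257526027802 M [ 0.1783 -0.1241 -0.0076] [0.5659 0.1037 0.0611] 0.6363096128290305
0.0 8.6583 0.15185033453399155 F [ 2.2761  2.4518 -2.3348] along y 3.3264994156901184 M [ 0.4545 -0.4316  0.0319] [0.566 0.104 0.061] 0.6362414421624365
```

```bash
cat >> h.py <<'E'
import json
def turn(side,direction,total,step,limit,bias,drag=0.0,n=3,relax=4.0,verbose=1,qc=None,zref=0.061):
    """direction +1 = turn in (q7 falls). Stops when direction*(Mz-bias)-drag > limit. returns list of (turned,Mz)"""
    F0,M0=bias; q=state()["joints"].copy()
    if qc is not None: q[6]=qc
    log=[];done=0
    while done<total-1e-6:
        d=min(step,total-done); q[6]-=direction*d; done+=d
        move_j(q); F,M,s=avg(n,0.02)
        f=F-F0; tz=direction*(M-M0)[2]; lag=s["joints"][6]-q[6]
        log.append((done,tz))
        if verbose and (len(log)%verbose==0 or tz-drag>limit): print(f"{s['t']:.2f} done {done:.3f} q7 {s['joints'][6]:.3f} psi {np.degrees(psi_now(s)):.1f} tz {tz:.3f} lag {lag:.4f} F {f.round(1)} pos {s['ee_pos'].round(4)}")
        if tz-drag>limit: 
            F,M,s=avg(4,0.02); tz=direction*(M-M0)[2]
            print("recheck",tz)
            if tz-drag>limit: print("STOP"); return "stop",q[6],log
        if np.linalg.norm(f)>relax:
            q[:6]=s["joints"][:6]
        if np.linalg.norm(f)>14: print("BIG FORCE",f); return "force",q[6],log
    return "done",q[6],log
E
python3 - <<'E'
from h import *
b=np.load("bias_left.npz");bias=(b["F0"],b["M0"])
print(turn("left",1,0.24,0.04,0.13,bias,drag=0.05)[:2])
E
```

```text
8.97 done 0.040 q7 0.597 psi 140.8 tz -0.091 lag 0.0010 F [ 1.2  1.4 -1.7] pos [0.566 0.104 0.061]
9.28 done 0.080 q7 0.558 psi 138.5 tz -0.068 lag 0.0014 F [ 1.6  0.9 -1.7] pos [0.566  0.1039 0.061 ]
9.57 done 0.120 q7 0.518 psi 136.2 tz -0.057 lag 0.0015 F [ 1.3  1.1 -1.7] pos [0.566  0.1039 0.061 ]
9.88 done 0.160 q7 0.478 psi 133.9 tz -0.054 lag 0.0016 F [ 0.9  0.8 -1.5] pos [0.5659 0.1039 0.0611]
10.18 done 0.200 q7 0.438 psi 131.6 tz -0.059 lag 0.0017 F [ 0.3  0.6 -0.5] pos [0.5659 0.1039 0.061 ]
10.47 done 0.240 q7 0.398 psi 129.4 tz -0.058 lag 0.0017 F [-0.4  0.2 -0.3] pos [0.5659 0.1038 0.061 ]
('done', np.float64(0.3962600792173458))
```

```bash
python3 - <<'E'
from h import *
import cv2
b=np.load("bias_left.npz")
s=state(); print(s["t"],s["joint_efforts"],s["moment"]-b["M0"],s["gripper_width"])
f=grab_frame("side"); im=f["img"][:,:,::-1]; a=im[170:260,190:310]
cv2.imwrite(f"pics/side2.png",cv2.resize(a,(720,540),interpolation=cv2.INTER_CUBIC))
E
```

```text
10.4917 [  0.0819 -54.2247  -0.799  -20.6342   0.036    0.1458   0.017 ] [-0.009   0.0255 -0.1077] 0.15142140270103668
```

View pics/side2.png

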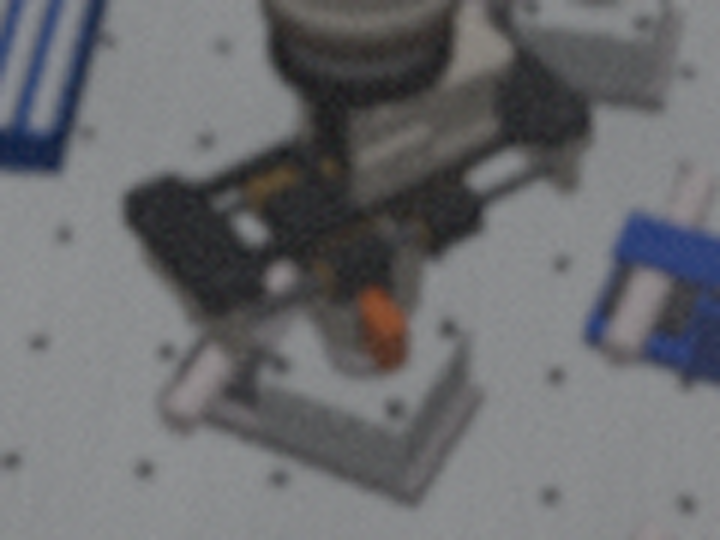

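```bash
cat >> h.py <<'E'
def feel(direction,total,step,limit,bias,base,qc,n=4,relax=4.0,every=1,fmax=14):
    """base = running Mz (bias-free) while free; stop if |Mz-base|>limit (twice)"""
    F0,M0=bias; q=state()["joints"].copy(); q[6]=qc; done=0; k=0
    while done<total-1e-6:
        d=min(step,total-done); q[6]-=direction*d; done+=d; k+=1
        move_j(q); F,M,s=avg(n,0.02); f=F-F0; m=(M-M0)[2]; lag=s["joints"][6]-q[6]
        hit=abs(m-base)>limit
        if hit or k%every==0: print(f"{s['t']:.2f} done {done:.3f} psi {np.degrees(psi_now(s)):.1f} Mz {m:.3f} dev {m-base:+.3f} lag {lag:.4f} F {f.round(1)} pos {s['ee_pos'].round(4)}")
        if hit:
            F,M,s=avg(4,0.02); m=(M-M0)[2]; print("recheck dev",m-base)
            if abs(m-base)>limit: return "STOP",q[6],done
        if np.linalg.norm(f)>fmax: return "FORCE",q[6],done
        if np.linalg.norm(f)>relax: q[:6]=s["joints"][:6]
    return "done",q[6],done
E
python3 - <<'E'
from h import *
b=np.load("bias_left.npz");bias=(b["F0"],b["M0"])
print(feel(1,0.54,0.025,0.12,bias,-0.057,0.39626))
E
```

```text
10.84 done 0.025 psi 127.9 Mz -0.064 dev -0.007 lag 0.0009 F [ 0.2  0.3 -0.1] pos [0.5659 0.1038 0.0611]
11.16 done 0.050 psi 126.4 Mz -0.067 dev -0.010 lag 0.0008 F [-0.1  0.7  0.2] pos [0.5658 0.1038 0.061 ]
11.47 done 0.075 psi 125.0 Mz -0.039 dev +0.018 lag 0.0008 F [-0.4 -0.   0.1] pos [0.5658 0.1038 0.061 ]
11.79 done 0.100 psi 123.6 Mz -0.044 dev +0.013 lag 0.0008 F [-0.6 -0.1  1.3] pos [0.5658 0.1037 0.061 ]
12.11 done 0.125 psi 122.1 Mz 0.009 dev +0.066 lag 0.0008 F [-0.7  0.1  1.2] pos [0.5658 0.1037 0.061 ]
12.43 done 0.150 psi 120.7 Mz 0.019 dev +0.076 lag 0.0008 F [-1.1 -0.2  1.7] pos [0.5658 0.1037 0.061 ]
12.74 done 0.175 psi 119.3 Mz 0.026 dev +0.083 lag 0.0008 F [-1.4 -0.5  1.7] pos [0.5657 0.1037 0.061 ]
13.06 done 0.200 psi 117.8 Mz 0.059 dev +0.116 lag 0.0008 F [-1.2 -1.1  1.7] pos [0.5657 0.1037 0.061 ]
13.38 done 0.225 psi 116.4 Mz 0.109 dev +0.166 lag 0.0008 F [-1.8 -1.3  2.5] pos [0.5657 0.1037 0.061 ]
recheck dev 0.16578959639374696
('STOP', np.float64(0.1712599999999999), 0.22499999999999998)
```

Mz stayed flat for about 0.34 rad and then climbed at roughly 1.4 N m/rad. That is the signature of a crossed thread, about 0.17 N m over drag. I'll back it out to its stop, checking the free drag on the way.

```bash
python3 - <<'E'
from h import *
b=np.load("bias_left.npz");bias=(b["F0"],b["M0"])
r=feel(-1,0.40,0.05,0.6,bias,-0.057,0.17126); print(r)
E
```

```text
13.76 done 0.050 psi 119.2 Mz 0.163 dev +0.220 lag -0.0011 F [-1.5 -0.9  2.1] pos [0.5658 0.1037 0.061 ]
14.07 done 0.100 psi 122.0 Mz 0.093 dev +0.150 lag -0.0017 F [-1.6 -0.4  1.7] pos [0.5658 0.1038 0.061 ]
14.39 done 0.150 psi 124.8 Mz 0.008 dev +0.065 lag -0.0019 F [-1.  -0.8  1.1] pos [0.5658 0.1038 0.061 ]
14.71 done 0.200 psi 127.7 Mz 0.033 dev +0.090 lag -0.0019 F [-0.9 -0.2  1.3] pos [0.5659 0.1038 0.061 ]
15.03 done 0.250 psi 130.6 Mz 0.043 dev +0.100 lag -0.0020 F [-0.5 -0.   0.4] pos [0.5659 0.1038 0.061 ]
15.34 done 0.300 psi 133.4 Mz 0.045 dev +0.102 lag -0.0019 F [0.  0.1 0.2] pos [0.5659 0.1039 0.061 ]
15.66 done 0.350 psi 136.3 Mz 0.045 dev +0.102 lag -0.0020 F [ 0.7  1.3 -0.9] pos [0.566  0.1039 0.061 ]
15.97 done 0.400 psi 139.2 Mz 0.006 dev +0.063 lag -0.0019 F [ 1.2  1.2 -1.4] pos [0.566  0.1039 0.061 ]
('done', np.float64(0.57126), 0.39999999999999997)
```

```bash
python3 - <<'E'
from h import *
b=np.load("bias_left.npz");bias=(b["F0"],b["M0"])
r=feel(-1,0.21,0.035,0.14,bias,0.03,0.57126,n=3); print(r)
if r[0]=="done": r=feel(-1,0.3,0.015,0.14,bias,0.03,r[1],n=3); print(r)
E
```

```text
16.27 done 0.035 psi 141.2 Mz 0.041 dev +0.011 lag -0.0014 F [ 1.1  1.4 -1. ] pos [0.566 0.104 0.061]
16.57 done 0.070 psi 143.2 Mz 0.036 dev +0.006 lag -0.0013 F [ 0.9  1.5 -1.5] pos [0.5661 0.104  0.0611]
16.88 done 0.105 psi 145.2 Mz 0.056 dev +0.026 lag -0.0012 F [ 1.3  1.6 -1.5] pos [0.5661 0.1041 0.061 ]
17.18 done 0.140 psi 147.2 Mz 0.012 dev -0.018 lag -0.0012 F [ 1.8  2.  -2.3] pos [0.5661 0.104  0.061 ]
17.48 done 0.175 psi 149.3 Mz 0.045 dev +0.015 lag -0.0012 F [ 2.7  2.4 -2. ] pos [0.5661 0.1041 0.061 ]
17.77 done 0.210 psi 151.3 Mz 0.034 dev +0.004 lag -0.0012 F [ 2.3  2.5 -2.5] pos [0.5661 0.1041 0.0611]
('done', np.float64(0.7812600000000001), 0.21)
18.07 done 0.015 psi 152.2 Mz 0.046 dev +0.016 lag -0.0002 F [ 2.2  2.4 -1.6] pos [0.5661 0.1041 0.061 ]
18.38 done 0.030 psi 153.1 Mz 0.040 dev +0.010 lag 0.0001 F [ 1.8  2.3 -1.8] pos [0.5661 0.1042 0.061 ]
18.68 done 0.045 psi 153.9 Mz 0.010 dev -0.020 lag 0.0001 F [ 2.2  2.7 -2.1] pos [0.5662 0.1042 0.0611]
18.98 done 0.060 psi 154.8 Mz 0.014 dev -0.016 lag 0.0001 F [ 2.   2.5 -2. ] pos [0.5661 0.1042 0.061 ]
19.27 done 0.075 psi 155.6 Mz 0.022 dev -0.008 lag 0.0001 F [ 2.2  2.1 -2.2] pos [0.5662 0.1042 0.061 ]
19.57 done 0.090 psi 156.5 Mz 0.007 dev -0.023 lag 0.0001 F [ 2.2  3.  -3.1] pos [0.5662 0.1042 0.0611]
19.88 done 0.105 psi 157.4 Mz 0.039 dev +0.009 lag 0.0001 F [ 2.   2.7 -3.3] pos [0.5662 0.1043 0.0611]
20.18 done 0.120 psi 158.2 Mz -0.189 dev -0.219 lag -0.0001 F [ 2.3  2.7 -2.5] pos [0.5662 0.1043 0.0611]
recheck dev -0.20722669349197864
('STOP', np.float64(0.9012600000000002), 0.12)
```

The left screw is at its backed-out stop at psi ≈ 157.7°. That matches the housing yaw of about −22°, and puts the bind at about 0.59 rad. I'll release it and move to the right screw.

```bash
python3 - <<'E'
from h import *
q=state()["joints"].copy(); q[6]=0.9012-0.008; move_j(q)
move_gripper(0.4)
s=state(); p=s["ee_pos"]; line_to([p[0],p[1],0.2],max_speed=0.15)
x,y,psi=P["right"]
move_ptp([x,y,0.2],quat(psi-np.pi)); s=state(); print(s["t"],s["ee_pos"],s["joints"],s["wrist_force"])
import cv2
f=grab_frame("side"); cv2.imwrite("pics/raw_side3.png",f["img"][:,:,::-1]); a=f["img"][:,:,::-1][130:270,190:340]
cv2.imwrite(f"pics/side3.png",cv2.resize(a,(640,597),interpolation=cv2.INTER_CUBIC))
f=grab_frame("top"); cv2.imwrite("pics/raw_top3.png",f["img"][:,:,::-1]); a=f["img"][:,:,::-1][165:245,200:330]
cv2.imwrite(f"pics/top3.png",cv2.resize(a,(780,480),interpolation=cv2.INTER_CUBIC))
E
```

```text
23.2417 [ 0.4718 -0.1471  0.1999] [ 0.2383  0.2234  0.0116  1.974  -0.0042  0.944   1.3815] [-0.1045  0.4291 -0.5234]
```

View pics/side3.png

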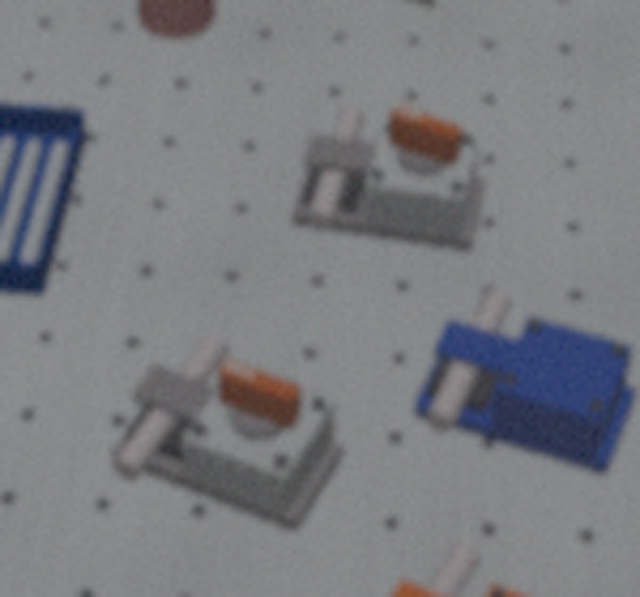

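View pics/top3.png

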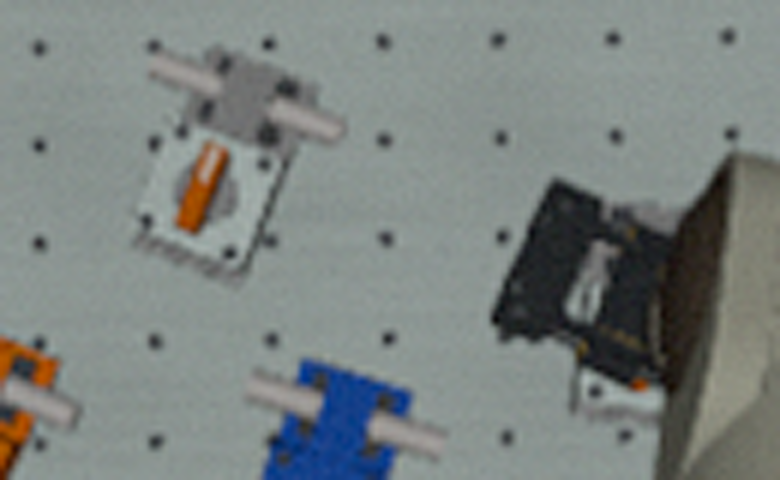

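The left wing, at (203,187) in the top view, now lies parallel to its housing, so it is backed out and free. The touch-found axis was about 1 mm from the camera estimate, so I'll apply part of that offset to the right screw.

```bash
python3 - <<'E'
from h import *
x,y=0.4714,-0.1480
line_to([x,y,0.10],max_speed=0.13)
line_to([x,y,0.061],max_speed=0.06); pause(.2)
F0,M0,s=avg(6); print(s["t"],s["ee_pos"],F0,M0,np.degrees(psi_now(s)),s["joints"])
np.savez("bias_right.npz",F0=F0,M0=M0); yd=ydir(s)
for w in (.21,.19,.175,.16):
    move_gripper(w); F,M,s=avg(3); a=(F-F0)@yd
    print(w,s["t"],s["gripper_width"],"F",F-F0,"along y",a,"M",M-M0)
    if abs(a)>1.3: 
        x,y=np.array([x,y])+np.sign(a)*0.0008*yd[:2]; line_to([x,y,0.061],max_speed=0.02); print("shift",x,y)
move_gripper(0.0); F,M,s=avg(4)
print(s["t"],s["gripper_width"],"F",F-F0,"along y",(F-F0)@yd,"M",M-M0,s["ee_pos"],s["joints"])
E
```

```text
25.425 [ 0.4716 -0.148   0.0612] [ 0.0274 -0.0028  0.1196] [-0.0172 -0.0153  0.0149] 154.60087806482207 [ 0.2423  0.4385  0.009   2.0698 -0.0065  0.6328  1.3831]
0.21 26.0583 0.21340702278390672 F [ 0.2478 -0.244   0.3563] along y -0.11413563255889549 M [ 0.0043  0.0285 -0.0209]
0.19 26.425 0.1848417522168791 F [-0.2976 -0.224  -0.8477] along y -0.3301122621540911 M [ 0.0172  0.0085 -0.0118]
0.175 26.775 0.1756252720589653 F [ 0.3428  0.2244 -0.1685] along y 0.34971611595809404 M [-0.0136  0.0216  0.0065]
0.16 27.125 0.16364635396463534 F [-0.2257  0.2861 -0.1843] along y 0.1616307746707364 M [ 0.0013 -0.0027 -0.0273]
27.475 0.15323040809295554 F [-0.4231 -0.7946  0.2352] along y -0.8992600117173689 M [-0.2339  0.1252  0.0382] [ 0.4713 -0.1482  0.061 ] [ 0.2424  0.4389  0.0092  2.07   -0.0063  0.6328  1.3832]
```

```bash
python3 - <<'E'
from h import *
b=np.load("bias_right.npz");bias=(b["F0"],b["M0"])
r=feel(1,0.12,0.03,0.16,bias,-0.04,1.3832); print(r)
if r[0]=="done": r=feel(1,0.63,0.03,0.13,bias,-0.05,r[1]); print(r)
E
```

```text
27.81 done 0.030 psi 152.9 Mz -0.083 dev -0.043 lag 0.0006 F [-0.5 -1.  -0.3] pos [ 0.4713 -0.1483  0.061 ]
28.12 done 0.060 psi 151.2 Mz -0.060 dev -0.020 lag 0.0008 F [-0.4 -0.9  0.2] pos [ 0.4712 -0.1483  0.061 ]
28.44 done 0.090 psi 149.5 Mz -0.031 dev +0.009 lag 0.0009 F [-0.8 -0.9 -0.1] pos [ 0.4713 -0.1483  0.061 ]
28.76 done 0.120 psi 147.8 Mz -0.051 dev -0.011 lag 0.0009 F [-0.7 -1.4  0.4] pos [ 0.4713 -0.1483  0.061 ]
('done', np.float64(1.2631999999999999), 0.12)
29.07 done 0.030 psi 146.0 Mz -0.040 dev +0.010 lag 0.0010 F [-1.1 -1.1  1.1] pos [ 0.4712 -0.1483  0.061 ]
29.39 done 0.060 psi 144.3 Mz -0.050 dev -0.000 lag 0.0009 F [-0.8 -1.1  0.7] pos [ 0.4713 -0.1483  0.061 ]
29.71 done 0.090 psi 142.6 Mz -0.047 dev +0.003 lag 0.0010 F [-0.7 -1.4  0.9] pos [ 0.4712 -0.1484  0.061 ]
30.02 done 0.120 psi 140.9 Mz -0.061 dev -0.011 lag 0.0010 F [-1.2 -1.7  0.6] pos [ 0.4712 -0.1483  0.061 ]
30.34 done 0.150 psi 139.2 Mz -0.047 dev +0.003 lag 0.0009 F [-1.2 -1.9  1. ] pos [ 0.4712 -0.1483  0.061 ]
30.66 done 0.180 psi 137.4 Mz -0.030 dev +0.020 lag 0.0009 F [-1.6 -2.1  1.6] pos
[... 993 characters left out ...]
061 ]
33.83 done 0.480 psi 120.2 Mz -0.054 dev -0.004 lag 0.0010 F [-2.5 -3.2  2.2] pos [ 0.4711 -0.1485  0.061 ]
34.14 done 0.510 psi 118.5 Mz -0.036 dev +0.014 lag 0.0009 F [-2.4 -3.3  2.5] pos [ 0.471  -0.1485  0.061 ]
34.46 done 0.540 psi 116.8 Mz -0.058 dev -0.008 lag 0.0010 F [-2.6 -3.3  2.6] pos [ 0.471  -0.1485  0.061 ]
34.77 done 0.570 psi 115.0 Mz -0.078 dev -0.028 lag 0.0009 F [-2.3 -3.2  2.1] pos [ 0.471  -0.1486  0.061 ]
35.09 done 0.600 psi 113.3 Mz -0.083 dev -0.033 lag 0.0010 F [-2.7 -2.6  2.4] pos [ 0.471  -0.1485  0.061 ]
35.41 done 0.630 psi 111.6 Mz -0.069 dev -0.019 lag 0.0010 F [-3.  -3.1  2.8] pos [ 0.4709 -0.1485  0.061 ]
('done', np.float64(0.6331999999999997), 0.63)
```

It ran free past 0.95 rad (now about 1.1), so the right screw is healthy. On to the home stop.

```bash
python3 - <<'E'
from h import *
b=np.load("bias_right.npz");bias=(b["F0"],b["M0"])
r=feel(1,0.36,0.04,0.13,bias,-0.055,0.6332,n=3,every=3); print(r)
if r[0]=="done": r=feel(1,0.3,0.015,0.14,bias,-0.05,r[1],n=3); print(r)
E
```

```text
36.31 done 0.120 psi 104.8 Mz -0.034 dev +0.021 lag 0.0016 F [-2.5 -3.4  2.7] pos [ 0.4709 -0.1486  0.061 ]
37.21 done 0.240 psi 97.9 Mz -0.066 dev -0.011 lag 0.0017 F [-3.5 -3.   3.6] pos [ 0.4708 -0.1486  0.061 ]
38.11 done 0.360 psi 91.0 Mz -0.053 dev +0.002 lag 0.0017 F [-2.9 -3.   3.3] pos [ 0.4707 -0.1486  0.061 ]
('done', np.float64(0.2732), 0.36)
38.41 done 0.015 psi 90.0 Mz 0.018 dev +0.068 lag 0.0004 F [-3.1 -2.9  3.9] pos [ 0.4707 -0.1486  0.061 ]
38.71 done 0.030 psi 89.2 Mz -0.096 dev -0.046 lag -0.0000 F [-3.8 -3.2  3.5] pos [ 0.4706 -0.1486  0.061 ]
39.01 done 0.045 psi 88.3 Mz -0.071 dev -0.021 lag -0.0000 F [-3.5 -3.   4.3] pos [ 0.4706 -0.1486  0.061 ]
39.31 done 0.060 psi 87.4 Mz -0.054 dev -0.004 lag -0.0001 F [-3.5 -3.2  3.9] pos [ 0.4707 -0.1486  0.061 ]
39.61 done 0.075 psi 86.6 Mz -0.048 dev +0.002 lag -0.0001 F [-3.7 -3.2  4.3] pos [ 0.4706 -0.1486  0.061 ]
39.91 done 0.090 psi 85.7 Mz -0.051 dev -0.001 lag -0.0001 F [-3.6 -2.8  4. ] pos [ 0.4706 -0.1486  0.061 ]
40.21 done 0.105 psi 84.8 Mz -0.039 dev +0.011 lag -0.0001 F [-3.4 -2.9  4.2] pos [ 0.4706 -0.1486  0.061 ]
40.51 done 0.120 psi 84.0 Mz -0.076 dev -0.026 lag -0.0001 F [-3.3 -2.6  3.8] pos [ 0.4706 -0.1486  0.061 ]
40.81 done 0.135 psi 83.1 Mz -0.089 dev -0.039 lag -0.0001 F [-3.8 -2.   4.4] pos [ 0.4706 -0.1486  0.061 ]
41.11 done 0.150 psi 82.3 Mz -0.053 dev -0.003 lag -0.0001 F [-3.2 -2.8  3.8] pos [ 0.4706 -0.1486  0.061 ]
41.41 done 0.165 psi 81.4 Mz -0.067 dev -0.017 lag -0.0001 F [-3.3 -2.9  4. ] pos [ 0.4706 -0.1486  0.061 ]
41.71 done 0.180 psi 80.5 Mz -0.072 dev -0.022 lag -0.0001 F [-3.7 -3.1  4.5] pos [ 0.4706 -0.1486  0.061 ]
42.01 done 0.195 psi 79.7 Mz 0.374 dev +0.424 lag 0.0004 F [-3.5 -3.2  3.6] pos [ 0.4705 -0.1486  0.061 ]
recheck dev 0.4197984984018745
('STOP', np.float64(0.07819999999999988), 0.19500000000000006)
```

The hard stop was felt at psi ≈ 80.3°. I'll ease off, release, lift, and check in both views.

```bash
python3 - <<'E'
from h import *
q=state()["joints"].copy(); q[6]=0.0782+0.014; move_j(q); pause(.1)
move_gripper(0.4)
p=state()["ee_pos"]; line_to([p[0],p[1],0.22],max_speed=0.15)
move_ptp([0.42,0.45,0.28],quat(np.radians(160))); pause(.3)
s=state(); print(s["t"],s["ee_pos"],s["wrist_force"])
import cv2
for n in("side","top"):
    f=grab_frame(n); cv2.imwrite(f"pics/raw_{n}4.png",f["img"][:,:,::-1])
a=cv2.imread("pics/raw_top4.png")[165:245,200:330]
cv2.imwrite("pics/top4.png",cv2.resize(a,(780,480),interpolation=cv2.INTER_CUBIC))
cv2.imwrite("pics/top4f.png",cv2.resize(cv2.imread("pics/raw_top4.png"),(768,576)))
from meas import wing,onplane
C=np.load("cal_top.npz"); im=cv2.imread("pics/raw_top4.png")
for nm,ut in (("left",(233,196)),("right",(307,222))):
    t=wing(im,ut,nm); b=np.array([onplane(C,p,.085)[:2] for p in t[1]]); e=sorted([b[1]-b[0],b[2]-b[1]],key=np.linalg.norm)
    print(nm,onplane(C,t[0],.083),np.linalg.norm(e,axis=1),np.degrees(np.arctan2(e[1][1],e[1][0])))
E
```

```text
46.7167 [0.4204 0.4496 0.28  ] [-0.1236 -0.0409 -0.6715]
left [0.5653 0.1029 0.083 ] [0.0167 0.0518] -21.933008495752233
right [ 0.4712 -0.1488  0.083 ] [0.0159 0.0531] -100.65131514442776
```

View pics/top4.png

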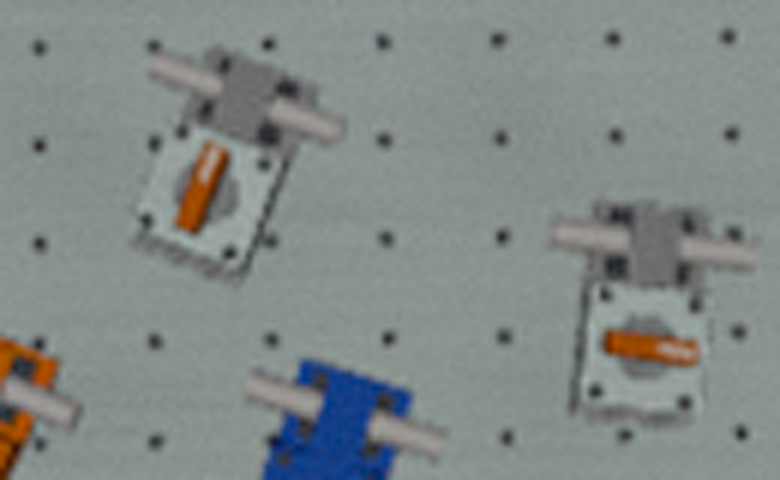

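View pics/top4f.png

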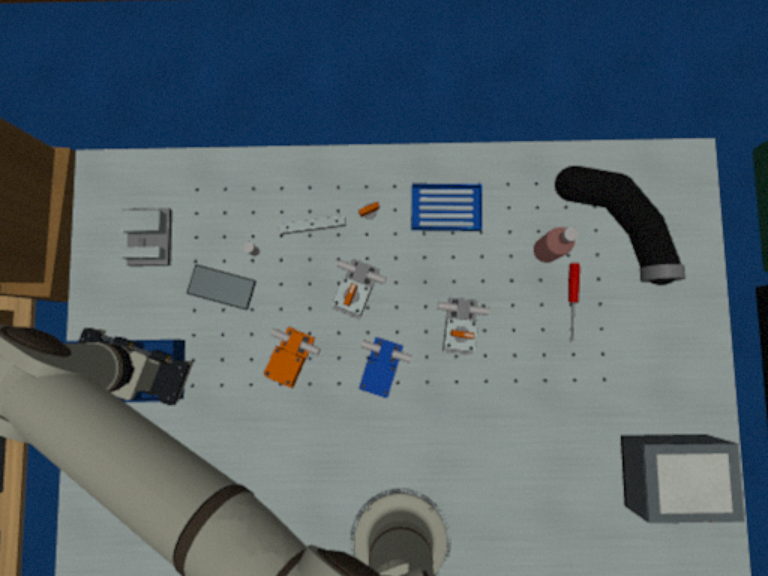

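The top view shows the left wing at (203,187) along its clamp and the right wing at (652,347) across its clamp, turned to yaw −100.7°. Nothing else has moved, and the arm is clear of everything. Handing in.

```bash
python3 - <<'E'
from h import *
a=state(); print(a["t"],a["wrist_force"],a["qd"].round(3)); print(hand_in())
E
```

```text
46.8167 [ 1.2259 -0.1651  0.4741] [-0.003  0.001 -0.    -0.001 -0.001  0.001 -0.001]
the job is handed in; nothing more can be done
None
```

I turned both screws by feel and handed the job in at 46.8 s of 72 s. The left thread is crossed and is backed fully out; the right one is healthy and fully home.

- **Left screw (crossed):** It ran free at first, then the resistance climbed at about 1.4 N m/rad from about 0.59 rad. I stopped at about 0.17 N m over the free level and backed it out to its stop. The wing's final yaw is −21.9°, in line with its housing.
- **Right screw (healthy):** It ran evenly well past 0.95 rad to a hard stop, where I read about 0.42 N m over the free level. The wing's final yaw is −100.7°, against about −99.7° felt at the stop.
- **At the end:** I let go of both screws and moved the arm clear. Side forces while turning stayed at about 7 N or less. In the last top picture the other things are where they were, though I compared that only by eye.

**One disagreement:** the free drag of about 0.05 N m read with the opposite sign to what I expected, both turning in and backing out. I didn't find out why. I judged binding by the change from the free level, whose size and slope matched a crossed thread.

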